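Lock a tile in the flatness gauge, traverse the dial, flick it free

ROBOT

A 6-joint arm with a two-finger parallel gripper is mounted at the origin on the work surface. World frame = base frame: x ahead of the robot, y to its left, z up, the work surface at z = 0. Lengths are in m, angles in rad, forces in N, time in s.
With the tool pointing down it reaches from about 0.35 to 0.85 m from the base axis. Payload 8.1 kg.
Tool frame: the origin (TCP) lies at the very end of the fingers, on their centre line; the grasp point (between the pads) lies robot.grip_point_offset behind it (robot.grip_point_offset is the distance from the TCP to the grasp point, in m); z points along the fingers, y is the line along which they close (so a half turn about z gives the same grasp; the last joint's range is limited). The gripper opens to 93 mm and grips with 3 to 60 N. Pads are 15 mm wide; open, the fingers measure 128 mm over their backs; the gripper's body (75 mm by 188 mm) begins 65 mm behind the grasp point.
Start: joints at [1.181, 0.13, 1.488, -0, 1.523, -0.085], TCP at [0.18, 0.572, 0.219] pointing down, gripper open.
Joint ranges: [-2.96, 2.96], [-0.89, 2.26], [0.02, 2.5], [-1.34, 4.48], [0, 2.73], [-2.66, 2.66]. Speed limits (rad/s): [2.39, 2.39, 2.79, 3.14, 3.14, 3.14].

INTERFACE

Orientations are given as a rotation vector (axis times angle).
In Python, from plant import robot, eyes gives the robot as it stands. The module is installed in compiled form; this text tells all that it offers.
- The arm moves only by the tool apply_moves, never from a script. Its argument "steps" is one flat list of numbers, 7 for each row, row after row: the shift along the tool's x, y, z in units of 30 mm (1.0 is 30 mm), then the turn, a rotation vector about the tool's x, y, z in units of 6 degrees (1.0 is 6 degrees), then the opening in per cent of the stroke, from 0 (shut) to 100 (fully open). In form: [dx, dy, dz, ax, ay, az, fingers, dx, dy, dz, ax, ay, az, fingers, ...]. A call has 1 to 12 rows; each row shifts and turns the commanded pose from where the row before left it, along the tool's axes as they then stand; what a row does not reach is not made up. A row lasts 1/12 s, in which the tool goes at most 41.7 mm and 7.16 degrees, less where a joint would pass 70% of its speed; a pose out of reach is approached as far as the arm can. A call is refused whole if a number of a shift passes 1 or a number of a turn 1, either way. A call with a gripper value outside its range is refused whole. The fingers move at their own pace and stop on an object; "grip_force" is the grip in N (left out, the last holds). Time passes only in rows, so rows that do not move let the fingers close. It gives the time, the measured TCP pose, the force, the opening and the grip force at its end, in the units of the state.
- robot.read_state(): the state, without advancing time (a new reading comes with each control period).
- eyes.read_camera(name): name is "side" or "top" or "wrist"; returns the picture (480x640x3 uint8, red, green, blue); there is no depth.
- eyes.calibration(name): a dict with "K" (3x3 intrinsics, pixels), "R" (3x3) and "t" (3): a world point X has camera coordinates R X + t. Camera axes: x right, y down, z forward; pixel columns grow to the right and rows downward; lengths in m; the calibration is good to about 2 mm. A picture is of the moment at which its call begins: read the wrist's pose just before it. calibration takes no time and is no camera call; for the wrist camera it gives the pose at the moment of the call.
- robot.close_job(): hands the job in; it is judged then, once.
Trained networks look in the newest picture that a camera, given by its name, has taken for a name from the list of things; names that differ only in an ending like _2 or _b are one class to them, and where a whole thing is asked for, a point or a joint stands for the part that bears it (a point fixed in the world has none). Each returns a list of dicts, best first, with "conf" (0 to 1); they miss things now and then, are a little off and sometimes report something else, mostly with a low value. They report only what shows in the picture. A call takes as long as a camera call. They do not tell look-alikes from the thing itself.
- eyes.search_frame(camera, thing): "rect" ([left, top, width, height] in pixels, round what is visible of it).
- eyes.place_of(camera, thing): "xy" ([column, row] in pixels: a listed point, or the origin of a listed thing).
The state is a dict: "t": time; "q": joint angles; "dq": joint speeds; "joint_torque": joint torques, N m; "tool_pos": TCP position; "orientation": TCP orientation; "force": force on the tool from outside, world axes, zero at the start; "wrist_torque": the same for the moment, N m; "opening": finger opening in m; "gripper_force": force on a finger pad.
Only numpy, scipy, OpenCV 4.12 (cv2) and the standard library are available. Lean on these libraries where they do the work, as an engineer would, in place of code of your own. Each camera call takes 0.05 s, during which the arm holds its last target. There are 200 camera calls.

TASK

Lock the tile in the flatness gauge: push the clamp's moving handle home until it snaps over centre and stays shut by itself, without forcing it once it is against its stop. Then slide the dial gauge slowly along its rail, all the way to the other end stop, and after that flick the clamp's release lever so that the jaw springs open and lets the tile go. Leave the tile lying on its studs and the gauge at the far end, and do not disturb the other things on the bench.

Things in the scene. Friction and masses are not known exactly. Their poses are not given: they have to be found in the camera images.
- gauge_plate: aluminium plate, 210 (x) x 360 (y) x 12 mm, fixed to the bench; origin: centre of its underside. (x, y) below are in its axes, mm, and heights above the bench. On it, bolted down flat, a steel locking C-clamp (locking pliers): handles towards -y, jaws towards +y, 30 to 60 mm high, free to reach from above. Along its +x edge a rail with the dial gauge
- fixed_handle (a point): end of the clamp's fixed handle, a bar 15 mm wide from (-22, 26) to here (-18, -120), 30 to 50 mm high. On it at y = -78 is a slotted quadrant, x -44 to 8, where a knurled nut (top at 65 mm) sets the link's pivot; that setting differs each time and decides where the moving handle lies. MOVING HANDLE: bar on the -x side, 13 mm thick, 31 to 49 mm high, to about y = -115 open, -145 locked
- clamp_jaw: moving C-jaw with all it carries (pad, moving handle, release lever); origin: its pivot (-22, 26). Push the moving handle's outer face at y = -95 in plate +x, tips 28 mm high: met between x = -150 and -105; it resists up to 7 to 11 N, fades to nothing at dead centre, then meets a hard stop 45 to 65 mm on: stop when the force climbs again to 12 to 15 N, let go. Over 20 N from the fingers is forcing
- pad_face (a point): middle of the moving pad's rubber face, 14 mm high x 22 mm wide, at 39 mm. Open it is at plate x = -50 to -60, clear of the tile. Closing, it shoves the tile against the fixed pad and, locked, stays at x = -45 (squeeze 20 to 45 N). If the handle is let go short of dead centre, or freed by the lever, jaw and handle spring back open
- release_lever (a joint): angle of the release lever, rad: 0 at rest, up to 0.32. The lever lies between the handles, hinged in the moving one; its tail, a paddle 30 mm long (y), 30 to 50 mm high, stands 38 mm out past the handle's end: locked at y = -166, its inner (+x) face at any x from -65 to -12. Push that face in plate -x (0.5 to 5 N): after 12 to 30 mm (0.06 to 0.14 rad) the clamp jumps open away from you
- gauge_carriage (a joint): position of the dial gauge carriage on its rail, m: 0 to 0.012 at the start, 0.070 on the far (plate +y) end stop; some 3 N of friction; slide it slower than 0.2 m/s
- carriage_knob (a point): centre of the black knob on the carriage, 18 mm across, 22 mm tall, 116 mm above the bench (below it a 10 mm stem and the 40 x 44 mm carriage block, top at 94 mm); near (68, 70) at joint value 0, moves in plate +y. Push it or grip it from above. The dial gauge (57 mm across, top at 159 mm) is on the carriage's arm, 83 mm towards plate -x
- tile: the specimen: white glazed tile, 60 (x) x 104 (y) x 10 mm, lying loose on three studs 34 mm above the bench, between the clamp's jaws, 1 to 4 mm short of the fixed pad; origin: centre of its underside, near (-18, 102)
- setting_block: steel setting block, 30 x 45 x 16 mm, standing loose on the gauge plate beside the clamp's fixed handle; leave alone
- amber_bottle_a: 1 of 2 amber reagent bottles, 84 mm across, 205 mm tall; leave alone
- amber_bottle_b: the other amber reagent bottle; leave alone
- spare_tile: grey 100 x 100 x 10 mm tile lying on the bench; leave alone
- glass_cylinder: open glass cylinder, 42 mm across, 50 mm tall, on the spare tile; leave alone
- beaker: glass beaker, 56 mm across, 75 mm tall; leave alone
- watch_glass: glass dish, 70 mm across, 12 mm tall; leave alone
- reagent_jar: white jar, 64 mm across, 85 mm tall; leave alone
Things that resemble listed ones, but are neither listed nor needed, are in the scene too. Leave any black or purple look-alike of the tile alone.

How it is judged:
On the way, in this order (a step that is already met when the one before it is completed fails the run):
1. the clamp is locked over centre on the tile and holds it by itself, the robot off the clamp's moving parts (contact force between clamp_jaw and tile above 18 N and contact force between each of the arm, the fingers and clamp_jaw below 0.5 N), for 0.4 s.
2. with the tile still locked, the dial gauge has been slid to the far end of its rail (contact force between clamp_jaw and tile above 18 N and value of joint gauge_carriage above 0.0675 m), for 0.2 s.
3. the release lever is flicked while the clamp is still shut (not the handle pulled open) (value of joint release_lever above 0.04 rad and contact force between clamp_jaw and tile above 10 N).
At the end, for the whole second after the job is handed in: the clamp is sprung open (jaw off the tile, its pad more than 3 mm back from where it held it), the release lever back at rest, the gauge carriage within 4 mm of its far end stop, and the tile at rest flat on its studs, within 12 mm of where it lay (x of pad_face in the frame of gauge_plate below -0.048 m and contact force between clamp_jaw and tile below 0.3 N and value of joint release_lever below 0.04 rad and value of joint gauge_carriage above 0.066 m and z of tile in the frame of gauge_plate above 0.0315 m and angle between tile's own z axis and vertical below 0.05 rad and distance of tile from where it was at the start of the episode below 0.012 m and linear speed of tile below 0.01 m/s); the robot touches nothing.
It fails at once if the clamp's moving parts are forced (more than 20 N from the fingers) (contact force between the fingers and clamp_jaw above 20 N).
It fails at once if the gauge carriage is slid faster than 0.2 m/s (velocity of joint gauge_carriage above 0.2 m/s).
It fails at once if the tile is moved more than 15 mm or tipped (distance of tile from where it was at the start of the episode above 0.015 m or angle between tile's own z axis and vertical above 0.15 rad).
It fails at once if another thing on the bench is moved more than 20 mm or tipped (distance of any of setting_block, amber_bottle_a, amber_bottle_b, spare_tile, glass_cylinder, beaker, watch_glass, reagent_jar from where it was at the start of the episode above 0.02 m or angle between any of setting_block, amber_bottle_a, amber_bottle_b, spare_tile, glass_cylinder, beaker, watch_glass, reagent_jar's own z axis and vertical above 0.3 rad).
It also fails if it takes over 67 s, if anything falls off the work surface, if the arm or the gripper's body presses on something with over 40 N, if the wrist force passes 120 N, or if a joint passes its speed limit or range.

## Working session

There is one attempt and no reset: what is moved stays moved. The work goes in short steps, Python scripts to look and compute and a tool call to move; the robot and the scene stay as the last step left them, time stands still between calls to the robot, and variables do not carry over. Pictures are saved under pics/ and viewed, at most 13 in all, crops included, and the job is handed in when it is done.

Besides the shell and the picture viewer there is one more tool, called after "Call:" as name(argument=value, ...) on one line, values as JSON. apply_moves: Moves the arm, as the interface text tells. Its arguments: {"type":"object","properties":{"steps":{"type":"array"},"grip_force":{"type":"number"}},"required":["steps"]}

```bash
mkdir -p pics
cat > h.py <<'E'
import numpy as np, cv2
from plant import robot, eyes
from scipy.spatial.transform import Rotation as Ro
def ray(c,uv):
    k=eyes.calibration(c);K,R,t=map(np.array,(k['K'],k['R'],k['t']))
    d=R.T@np.linalg.solve(K,[uv[0],uv[1],1.]);return -R.T@t,d
def atz(c,uv,z):
    o,d=ray(c,uv);return o+d*(z-o[2])/d[2]
def proj(c,X):
    k=eyes.calibration(c);p=np.array(k['R'])@np.array(X)+np.array(k['t']);p=np.array(k['K'])@p;return p[:2]/p[2]
def save(c,n,img=None):
    if img is None: img=eyes.read_camera(c)
    cv2.imwrite('pics/'+n,img[:,:,::-1]);return img
E
python3 - <<'E'
from h import *
s=robot.read_state();print(s['t'],s['tool_pos'],s['orientation'],s['force'],s['opening'],robot.grip_point_offset)
print(Ro.from_rotvec(s['orientation']).as_matrix().round(3))
for c in('top','side'):
    save(c,c+'0.png')
    k=eyes.calibration(c);print(c,-np.array(k['R']).T@np.array(k['t']))
    for th,z in(('gauge_plate',0),('fixed_handle',.04),('clamp_jaw',.04),('pad_face',.039),('carriage_knob',.116),('tile',.034),('release_lever',.04),('setting_block',.012)):
        for r in eyes.place_of(c,th)[:2]:
            print(th,np.round(r['xy'],1),round(r['conf'],2),atz(c,r['xy'],z).round(4))
E
```

```text
0.0 [0.17978243 0.57185782 0.21761772] [-4.76710133e-01 -3.10473605e+00  2.72176700e-03] [ 0.90815157 -0.67531123  0.1254117 ] 0.09322000864860167 0.0188
[[-0.954  0.3   -0.001]
 [ 0.3    0.954 -0.002]
 [ 0.    -0.002 -1.   ]]
top [0.32048922 0.01052488 1.28686571]
gauge_plate [315.  228.5] 0.6 [0.5954 0.0035 0.    ]
fixed_handle [363.1 218.5] 0.87 [ 0.6131 -0.1168  0.04  ]
clamp_jaw [305.  238.4] 0.96 [0.5617 0.0284 0.04  ]
pad_face [282.5 253.8] 0.43 [0.5229 0.0837 0.039 ]
carriage_knob [276.4 198.4] 0.58 [0.6429 0.0955 0.116 ]
tile [263.8 324.3] 0.7 [0.351  0.1266 0.034 ]
tile [341.6 324.2] 0.66 [ 0.3514 -0.0615  0.034 ]Traceback (most recent call last):
  File "<stdin>", line 8, in <module>
ValueError: it knows: amber_bottle, beaker, carriage_knob, clamp_jaw, fixed_handle, gauge_plate, glass_cylinder, pad_face, reagent_jar, setting_block, spare_tile, tile, watch_glass
```

View pics/top0.png

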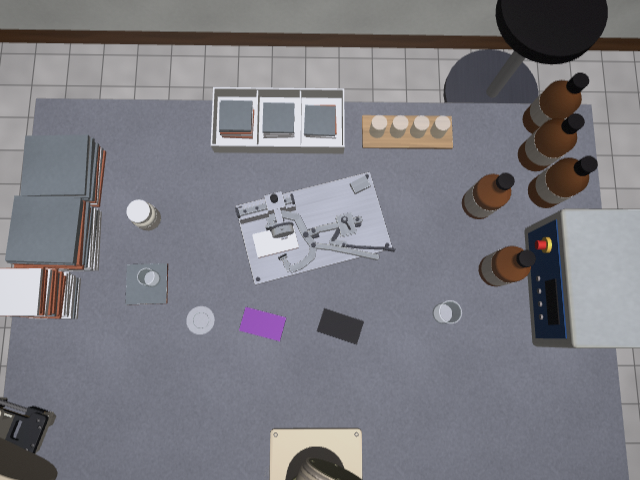

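Run:
```python
from h import *
for c in('side',):
    save(c,c+'0.png')
    k=eyes.calibration(c);print(c,-np.array(k['R']).T@np.array(k['t']))
    for th,z in(('gauge_plate',0),('fixed_handle',.04),('clamp_jaw',.04),('pad_face',.039),('carriage_knob',.116),('tile',.034),('setting_block',.012)):
        for r in eyes.place_of(c,th)[:2]:
            print(th,np.round(r['xy'],1),round(r['conf'],2),atz(c,r['xy'],z).round(4))
```

```text
side [ 0.49492745 -0.65260789  0.85186753]
gauge_plate [351.2 268.5] 0.67 [ 6.003e-01 -2.000e-04  0.000e+00]
fixed_handle [365.2 298. ] 0.73 [ 0.6179 -0.1092  0.04  ]
fixed_handle [344.6 150.1] 0.65 [0.6126 0.3817 0.04  ]
clamp_jaw [340.3 257.9] 0.81 [ 5.736e-01 -2.000e-04  4.000e-02]
pad_face [317.3 229.7] 0.53 [0.5256 0.0878 0.039 ]
carriage_knob [369.6 198.7] 0.63 [0.6447 0.1082 0.116 ]
carriage_knob [352.  266.9] 0.44 [ 0.5879 -0.0851  0.116 ]
tile [245.3 226.1] 0.89 [0.3546 0.1102 0.034 ]
tile [333.6 226.8] 0.88 [0.5649 0.1002 0.034 ]
setting_block [403.8 305.6] 0.57 [ 0.7022 -0.1129  0.012 ]
```

View pics/side0.png

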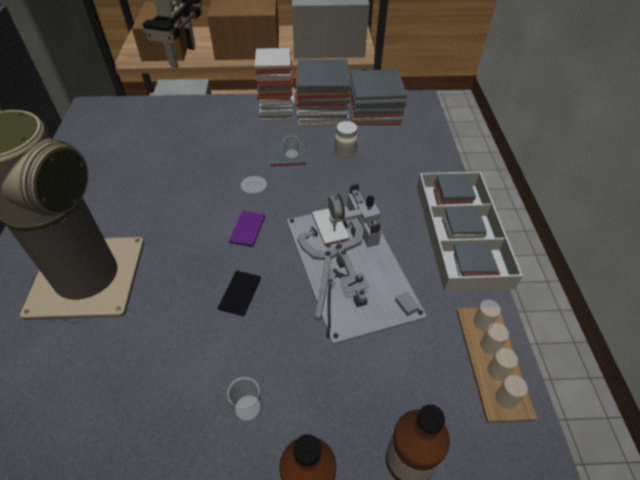

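Run:
```python
from h import *
a=cv2.imread('pics/top0.png')[165:290,230:400]
cv2.imwrite('pics/crop.png',cv2.resize(a,None,fx=4.7,fy=4.7,interpolation=cv2.INTER_CUBIC))
for p in((236,205),(370,174),(392,247),(257,282)): print(atz('top',p,.012).round(4))
```

```text
[0.6534 0.206  0.012 ]
[ 0.7387 -0.1393  0.012 ]
[ 0.5458 -0.1922  0.012 ]
[0.4558 0.1478 0.012 ]
```

View pics/crop.png

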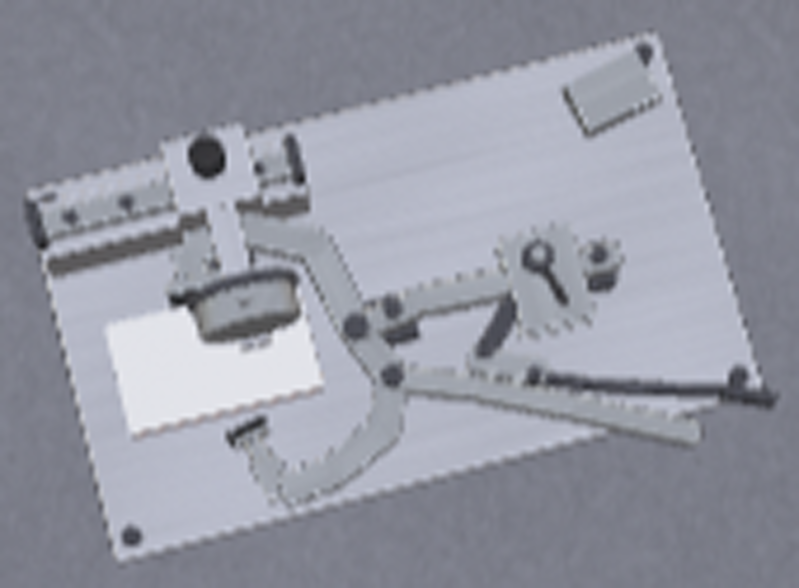

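```bash
cat >> h.py <<'E'
def cp(u,v): return (230+u/4.7-.4,165+v/4.7-.4)
import os,json
if os.path.exists('pl.json'): C,yaw=json.load(open('pl.json'));C=np.array(C)
def toP(w):
    c,s=np.cos(yaw),np.sin(yaw);d=np.array(w)[:2]-C;return np.array([c*d[0]+s*d[1],-s*d[0]+c*d[1]])*1000
def toW(p):
    c,s=np.cos(yaw),np.sin(yaw);p=np.array(p)/1000;return C+np.array([c*p[0]-s*p[1],s*p[0]+c*p[1]])
E
python3 - <<'E'
import h
from h import *
from scipy.optimize import least_squares
W=np.array([atz('top',cp(*p),.012)[:2] for p in((28,190),(655,33),(762,385),(120,560))])
P=np.array([[105,180],[105,-180],[-105,-180],[-105,180]])
# lines: also use handle, knob
def f(x):
    h.C=x[:2];h.yaw=x[2];return np.concatenate([h.toW(p)-w for p,w in zip(P,W)])
r=least_squares(f,[.6,0,.2]);print(r.x,r.fun.reshape(-1,2)*1000)
h.C=r.x[:2];h.yaw=r.x[2];json.dump([list(h.C),h.yaw],open('pl.json','w'))
for n,p,z in(('knob',(206,157),.127),('pivot',(392,375),.06),('padface',(240,425),.046),('fixedend',(618,262),.05),('hout_end',(690,442),.049),('hin_end',(698,420),.049),('hout_mid',(500,415),.049),('paddle end',(775,400),.05),('paddle inner',(740,383),.05),('nut',(538,255),.065),('tile a',(105,325),.044),('tile b',(322,385),.044),('tile c',(135,436),.044),('gauge',(245,280),.159),('block',(610,95),.028)):
    w=atz('top',cp(*p),z);print(n,w.round(4),h.toP(w).round(1))
for c,t,z in(('top',(282.5,253.8),.039),('top',(363.1,218.5),.04),('side',(365.2,298.),.04),('side',(369.6,198.7),.116),('side',(333.6,226.8),.034),('side',(340.3,257.9),.04)): print(h.toP(atz(c,t,z)))
E
```

```text
[0.59924524 0.00780389 0.26643258] [[-0.20509556  1.95119653]
 [ 2.75430056 -1.47464265]
 [-1.688898   -1.96059341]
 [-0.86030699  1.48403953]]
knob [0.6408 0.1016 0.127 ] [64.8 79.6]
pivot [0.543  0.0086 0.06  ] [-54.1  15.5]
padface [0.5187 0.0878 0.046 ] [-56.7  98.3]
fixedend [ 0.606  -0.1107  0.05  ] [ -24.7 -116.1]
hout_end [ 0.5101 -0.1472  0.049 ] [-126.8 -126.1]
hin_end [ 0.5217 -0.1516  0.049 ] [-116.8 -133.4]
hout_mid [ 0.524 -0.048  0.049] [-87.3 -34. ]
paddle end [ 0.5323 -0.1921  0.05  ] [-117.2 -175.3]
paddle inner [ 0.5413 -0.174   0.05  ] [-103.8 -160.1]
nut [ 0.6061 -0.0674  0.065 ] [-13.2 -74.4]
tile a [0.572  0.1596 0.044 ] [ 13.7 153.6]
tile b [0.5404 0.0452 0.044 ] [-46.9  51.6]
tile c [0.513  0.1425 0.044 ] [-47.7 152.7]
gauge [0.5711 0.0794 0.159 ] [-8.3 76.5]
block [ 0.7044 -0.1097  0.028 ] [  70.5 -141.1]
[-53.66980544  93.33826681]
[ -19.43927193 -123.8550671 ]
[ -12.85430581 -117.81449606]
[70.28253524 84.83752346]
[-8.75928651 98.1962294 ]
[-26.85777217  -0.93382776]
```

Call:
apply_moves(steps=[0,0,0,0,0,-1,0,0,0,0,0,0,-1,0,0,0,0,0,0,-1,0,0,0,0,0,0,-1,0,0,0,0,0,0,-1,0,0,0,0,0,0,-0.45,0], grip_force=20)

```text
t: 1.25
tool_pos: [0.18, 0.5724, 0.2187]
orientation: [-0.426, 3.113, 0.0]
force: [-0.7, -0.5, 0.1]
opening: 0.0575
gripper_force: 0.0
```

```bash
cat >> h.py <<'E'
def go(x,y,z):
    s=robot.read_state();R=Ro.from_rotvec(s['orientation']).as_matrix();w=np.array([*toW((x,y)),z/1000])
    d=R.T@(w-np.array(s['tool_pos']))/.03
    ye=np.degrees(np.arctan2(R[1,1],R[0,1])-np.pi/2-yaw)
    return d.round(2),'yawerr',ye.round(2)
def st():
    s=robot.read_state();print('t',round(s['t'],2),'plate',toP(s['tool_pos']).round(1),'z',round(s['tool_pos'][2]*1000,1),'F',np.round(s['force'],1),'op',round(s['opening'],4),'q',np.round(s['q'],2))
E
python3 -c "
from h import *
st();print(go(-155,-92,200))"
```

```text
t 1.25 plate [-255.8  655. ] z 218.7 F [-0.7 -0.5  0.1] op 0.0575 q [ 1.18  0.13  1.49  0.    1.52 -0.66]
(array([ -3.22, -24.92,   0.62]), 'yawerr', np.float64(0.32))
```

Call:
apply_moves(steps=[-0.12,-1,0,0,0,0,0,-0.13,-1,0,0,0,0,0,-0.13,-1,0,0,0,0,0,-0.13,-1,0,0,0,0,0,-0.13,-1,0,0,0,0,0,-0.13,-1,0,0,0,0,0,-0.13,-1,0,0,0,0,0,-0.13,-1,0,0,0,0,0,-0.13,-1,0,0,0,0,0,-0.13,-1,0,0,0,0,0,-0.13,-1,0,0,0,0,0,-0.13,-1,0,0,0,0,0])

```text
t: 2.25
tool_pos: [0.3198, 0.236, 0.2189]
orientation: [-0.417, 3.113, 0.0]
force: [0.1, -0.0, 0.3]
opening: 0.0007
gripper_force: 0.0
```

Call:
apply_moves(steps=[-0.13,-1,0,0,0,0,0,-0.13,-1,0,0,0,0,0,-0.13,-1,0,0,0,0,0,-0.13,-1,0,0,0,0,0,-0.13,-1,0,0,0,0,0,-0.13,-1,0,0,0,0,0,-0.13,-1,0,0,0,0,0,-0.13,-1,0,0,0,0,0,-0.13,-1,0,0,0,0,0,-0.13,-1,0,0,0,0,0,-0.13,-1,0,0,0,0,0,-0.13,-1,0,0,0,0,0])

```text
t: 3.25
tool_pos: [0.4597, -0.0994, 0.2188]
orientation: [-0.416, 3.113, -0.0]
force: [-0.3, 0.1, 0.4]
opening: 0.0009
gripper_force: 0.0
```

```bash
python3 -c "
from h import *
st();print(go(-155,-92,100))
i=save('wrist','w1.png')
for p in((-18,-120),(-22,26),(-105,-180)):print(p,proj('wrist',[*toW(p),.05 if p[1]>-150 else .012]))
for t in('fixed_handle','carriage_knob','pad_face'):
  for r in eyes.place_of('wrist',t)[:1]:print(t,r,toP(atz('wrist',r['xy'],{'f':.04,'c':.116,'p':.039}[t[0]])))
"
```

```text
t 3.25 plate [-162.9  -66.7] z 218.8 F [-0.3  0.1  0.4] op 0.0009 q [-0.32 -0.23  1.83  0.    1.53 -2.16]
(array([-0.26, -0.84,  3.96]), 'yawerr', np.float64(-0.05))
(-18, -120) [269.18604019 351.11528391]
(-22, 26) [413.45888933 347.56946662]
(-105, -180) [214.05795749 257.66706879]
pad_face {'xy': [477.0, 313.7], 'conf': 0.65} [-54.18880051  97.73592845]
```

View pics/w1.png

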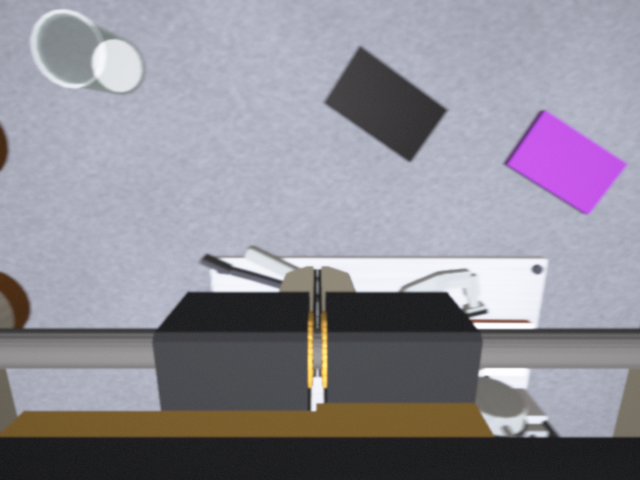

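Call:
apply_moves(steps=[-0.2,-0.84,0,0,0,0,0,0,0,1,0,0,0,0,0,0,1,0,0,0,0,0,0,1,0,0,0,0,0,0,1,0,0,0,0,0,0,1,0,0,0,0,0,0,1,0,0,0,0,0,0,0.35,0,0,0,0,0,0,0,0,0,0,0])

```text
t: 4.2
tool_pos: [0.4689, -0.1186, 0.0253]
orientation: [0.417, -3.108, -0.005]
force: [-0.2, 0.1, -0.1]
opening: 0.0004
gripper_force: 0.0
```

```bash
python3 -c "
from h import *
st();print(go(-130,-92,28))
for p in((248,246),(211,258),(547,258)):print(p,toP(atz('wrist',p,.049)))
save('side','s1.png',eyes.read_camera('side')[180:360,250:450].repeat(3,0).repeat(3,1))
"
```

```text
t 4.2 plate [-159.   -87.6] z 25.3 F [-0.2  0.1 -0.1] op 0.0004 q [-0.35  0.01  1.98  0.    1.15 -2.19]
(array([-0.97, -0.15, -0.09]), 'yawerr', np.float64(0.03))
(248, 246) [-184.49073851 -114.84877653]
(211, 258) [-179.48237673 -129.86881931]
(547, 258) [-179.43766396    4.97614258]
```

View pics/s1.png

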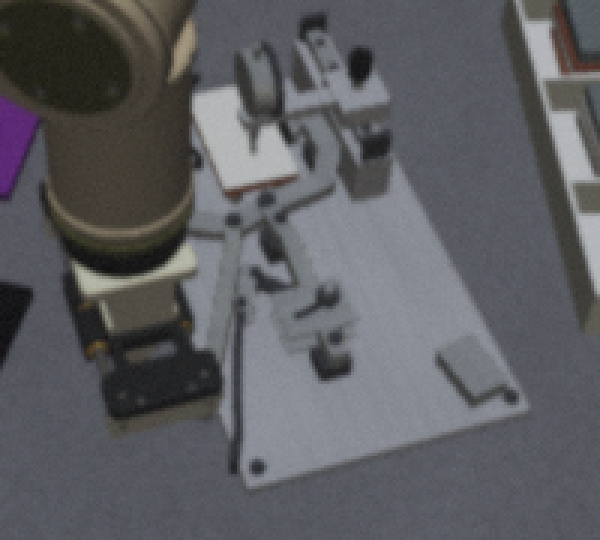

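Call:
apply_moves(steps=[-0.2,-0.1,-0.1,0,0,0,0,-0.2,0,0,0,0,0,0,-0.2,0,0,0,0,0,0,-0.1,0,0,0,0,0,0,0,0,0,0,0,0,0,0,0,0,0,0,0,0])

```text
t: 4.75
tool_pos: [0.4932, -0.1179, 0.0315]
orientation: [-0.417, 3.113, -0.0]
force: [-0.2, -0.1, -0.3]
opening: 0.0004
gripper_force: 0.0
```

```bash
python3 -c "
from h import *
st();print(go(-130,-92,28))"
```

```text
t 4.75 plate [-135.4  -93.4] z 31.5 F [-0.2 -0.1 -0.3] op 0.0004 q [-0.34  0.06  1.92 -0.    1.16 -2.17]
(array([-0.18,  0.05,  0.12]), 'yawerr', np.float64(-0.01))
```

Call:
apply_moves(steps=[-0.1,0,0.12,0,0,0,0,-0.1,0,0,0,0,0,0,-0.1,0,0,0,0,0,0])

```text
t: 5.0
tool_pos: [0.5012, -0.1154, 0.0271]
orientation: [0.416, -3.113, -0.001]
force: [-0.3, 0.9, -0.5]
opening: 0.0004
gripper_force: 0.0
```

Call:
apply_moves(steps=[-0.1,0,0,0,0,0,0,-0.1,0,0,0,0,0,0,-0.1,0,0,0,0,0,0])

```text
t: 5.25
tool_pos: [0.5095, -0.1133, 0.0271]
orientation: [0.416, -3.112, -0.0]
force: [-4.4, -4.0, -0.8]
opening: 0.0006
gripper_force: 1.9
```

Call:
apply_moves(steps=[-0.1,0,0,0,0,0,0,-0.1,0,0,0,0,0,0,-0.1,0,0,0,0,0,0])

```text
t: 5.5
tool_pos: [0.5184, -0.111, 0.0272]
orientation: [0.416, -3.112, 0.0]
force: [-4.8, -4.4, -0.6]
opening: 0.0005
gripper_force: 2.5
```

```bash
python3 -c "
from h import *
st()"
```

```text
t 5.5 plate [-109.3  -93.3] z 27.2 F [-4.8 -4.4 -0.6] op 0.0005 q [-0.31  0.13  1.86 -0.    1.16 -2.14]
```

Call:
apply_moves(steps=[-0.1,0,0,0,0,0,0,-0.1,0,0,0,0,0,0,-0.1,0,0,0,0,0,0])

```text
t: 5.75
tool_pos: [0.5266, -0.1089, 0.027]
orientation: [0.416, -3.111, 0.001]
force: [-8.2, -5.9, 0.5]
opening: 0.0006
gripper_force: 3.7
```

Call:
apply_moves(steps=[-0.1,0,0,0,0,0,0,-0.1,0,0,0,0,0,0,-0.1,0,0,0,0,0,0])

```text
t: 6.0
tool_pos: [0.5349, -0.107, 0.0269]
orientation: [0.416, -3.111, 0.001]
force: [-9.2, -6.7, 0.8]
opening: 0.0001
gripper_force: 4.2
```

Call:
apply_moves(steps=[-0.05,0,0,0,0,0,0,-0.05,0,0,0,0,0,0,-0.05,0,0,0,0,0,0])

```text
t: 6.25
tool_pos: [0.5394, -0.1058, 0.0269]
orientation: [0.415, -3.111, 0.001]
force: [-7.5, -7.0, -1.7]
opening: 0.0004
gripper_force: 3.6
```

```bash
python3 -c "
from h import *
st()"
```

```text
t 6.25 plate [-87.7 -93.8] z 26.9 F [-7.5 -7.  -1.7] op 0.0004 q [-0.29  0.18  1.8  -0.    1.16 -2.12]
```

Call:
apply_moves(steps=[-0.05,0,0,0,0,0,0,-0.05,0,0,0,0,0,0,-0.05,0,0,0,0,0,0])

```text
t: 6.5
tool_pos: [0.544, -0.1044, 0.0269]
orientation: [0.416, -3.112, 0.001]
force: [-5.0, -5.5, -1.5]
opening: 0.0004
gripper_force: 2.9
```

Call:
apply_moves(steps=[-0.05,0,0,0,0,0,0,-0.05,0,0,0,0,0,0])

```text
t: 6.67
tool_pos: [0.5472, -0.1034, 0.027]
orientation: [0.416, -3.112, 0.0]
force: [-3.5, -4.2, -1.2]
opening: 0.0009
gripper_force: 2.2
```

Call:
apply_moves(steps=[-0.05,0,0,0,0,0,0,-0.05,0,0,0,0,0,0])

```text
t: 6.83
tool_pos: [0.5505, -0.1022, 0.0272]
orientation: [0.416, -3.113, -0.0]
force: [-1.6, -2.3, -1.6]
opening: 0.0006
gripper_force: 1.3
```

Fading; dead centre is near. Slow steps now.

Call:
apply_moves(steps=[-0.05,0,0,0,0,0,0,-0.05,0,0,0,0,0,0])

```text
t: 7.0
tool_pos: [0.5541, -0.1011, 0.0277]
orientation: [-0.417, 3.113, 0.0]
force: [-0.0, -1.0, -0.3]
opening: 0.0004
gripper_force: 0.4
```

Call:
apply_moves(steps=[-0.04,0,0,0,0,0,0,0,0,0,0,0,0,0])

```text
t: 7.17
tool_pos: [0.5558, -0.1008, 0.0281]
orientation: [-0.417, 3.112, -0.0]
force: [0.5, 0.6, 0.4]
opening: 0.001
gripper_force: 0.0
```

Call:
apply_moves(steps=[-0.04,0,0,0,0,0,0,0,0,0,0,0,0,0])

```text
t: 7.33
tool_pos: [0.5564, -0.1006, 0.0279]
orientation: [-0.417, 3.113, -0.0]
force: [0.0, 1.1, -0.3]
opening: 0.0003
gripper_force: 0.0
```

Call:
apply_moves(steps=[-0.04,0,0,0,0,0,0,0,0,0,0,0,0,0])

```text
t: 7.5
tool_pos: [0.5573, -0.1004, 0.0277]
orientation: [-0.416, 3.113, -0.0]
force: [0.2, -0.8, 0.1]
opening: 0.0006
gripper_force: 0.0
```

Call:
apply_moves(steps=[-0.04,0,0,0,0,0,0,0,0,0,0,0,0,0])

```text
t: 7.67
tool_pos: [0.5583, -0.1001, 0.0276]
orientation: [-0.416, 3.114, -0.0]
force: [-0.1, -0.9, 0.2]
opening: 0.0005
gripper_force: 0.0
```

```bash
python3 -c "
from h import *
st()
a=save('top','t2f.png')[165:290,230:400]
save('top','t2.png',cv2.resize(a,None,fx=4.7,fy=4.7,interpolation=cv2.INTER_CUBIC))"
```

```text
t 7.67 plate [-67.9 -93.3] z 27.6 F [-0.1 -0.9  0.2] op 0.0005 q [-0.27  0.22  1.76  0.    1.17 -2.1 ]
```

View pics/t2.png

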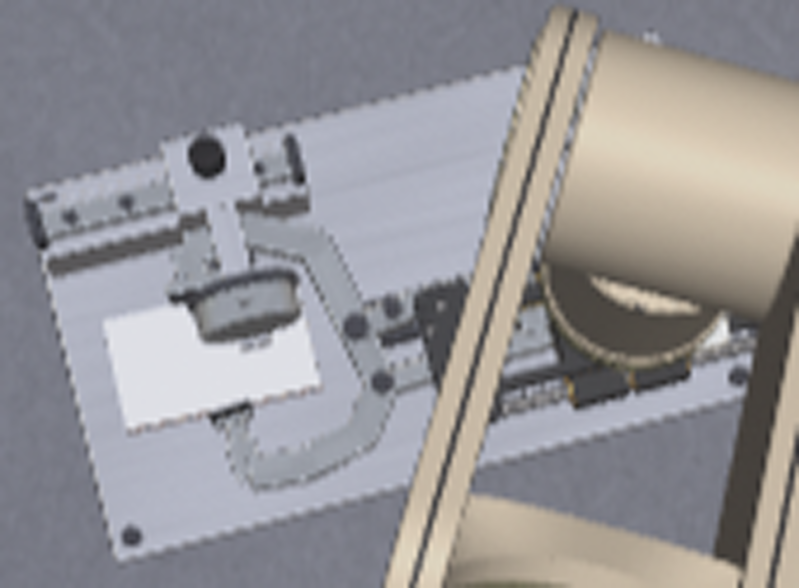

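The jaw pad at crop (235,412) now touches the tile's edge. I'll feel for the stop.

Call:
apply_moves(steps=[-0.04,0,0,0,0,0,0,-0.03,0,0,0,0,0,0])

```text
t: 7.88
tool_pos: [0.5595, -0.0998, 0.0274]
orientation: [0.416, -3.112, 0.0]
force: [-6.3, -2.7, 4.0]
opening: 0.0001
gripper_force: 3.2
```

Call:
apply_moves(steps=[-0.03,0,0,0,0,0,0,-0.03,0,0,0,0,0,0])

```text
t: 8.05
tool_pos: [0.5603, -0.0997, 0.0274]
orientation: [0.416, -3.11, 0.0]
force: [-12.0, -3.3, 8.5]
opening: 0.0003
gripper_force: 6.3
```

Call:
apply_moves(steps=[-0.03,0,0,0,0,0,0,0,0,0,0,0,0,0])

```text
t: 8.22
tool_pos: [0.5605, -0.0996, 0.0274]
orientation: [0.415, -3.109, 0.0]
force: [-14.4, -3.2, 10.3]
opening: 0.0004
gripper_force: 7.0
```

Call:
apply_moves(steps=[0.2,0,0,0,0,0,0,0.3,0,0,0,0,0,0,0.3,0,0,0,0,0,0,0,0,-0.7,0,0,0,0,0,0,-1,0,0,0,0,0,0,-1,0,0,0,0,0,0,-1,0,0,0,0,0,0,-0.5,0,0,0,0,0,0,0,0,0,0,0])

```text
t: 8.97
tool_pos: [0.5421, -0.1061, 0.1587]
orientation: [-0.415, 3.106, -0.005]
force: [0.3, -0.4, 0.3]
opening: 0.0006
gripper_force: 0.0
```

```bash
python3 -c "
from h import *
st();print(go(67,35,108))"
```

```text
t 8.97 plate [-85.1 -94.8] z 158.7 F [ 0.3 -0.4  0.3] op 0.0006 q [-0.29  0.03  1.71  0.    1.4  -2.12]
(array([-5.06,  4.34,  1.71]), 'yawerr', np.float64(-0.03))
```

Call:
apply_moves(steps=[-0.85,0.6,0,0,0,0,0,-0.85,0.6,0,0,0,0,0,-0.85,0.6,0,0,0,0,0,-0.85,0.6,0,0,0,0,0,-0.85,0.6,0,0,0,0,0,-0.8,0.6,0,0,0,0,0,0,0,0.3,0,0,0,0,0,0,0,0,0,0,0])

```text
t: 9.63
tool_pos: [0.6561, 0.0401, 0.1409]
orientation: [0.419, -3.109, -0.001]
force: [-0.9, 0.6, -0.4]
opening: 0.0004
gripper_force: 0.0
```

```bash
python3 -c "
from h import *
st();print(go(67,40,110))
i=save('side','s2.png',eyes.read_camera('side')[150:350,250:450].repeat(3,0).repeat(3,1))
for r in eyes.place_of('side','carriage_knob')[:2]: print(r,toP(atz('side',r['xy'],.116)))
"
```

```text
t 9.63 plate [63.4 16.2] z 140.9 F [-0.9  0.6 -0.4] op 0.0004 q [-0.02  0.33  1.4   0.    1.42 -1.86]
(array([-0.13,  0.79,  1.03]), 'yawerr', np.float64(0.1))
{'xy': [368.0, 200.0], 'conf': 0.96} [65.27251423 81.98546668]
```

View pics/s2.png

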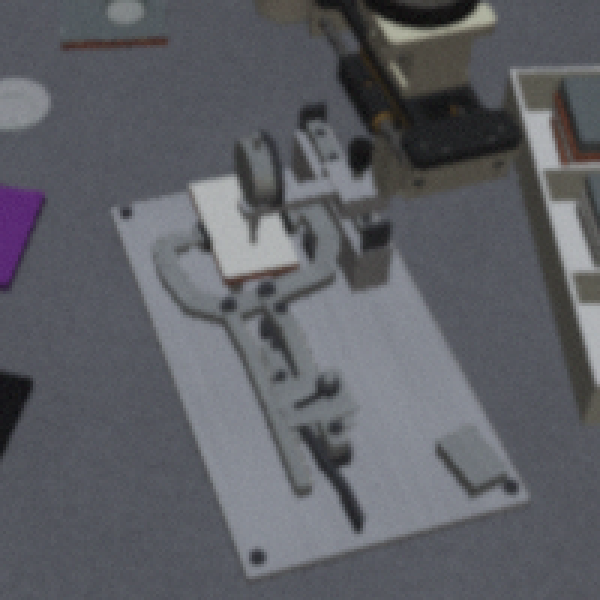

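Call:
apply_moves(steps=[-0.1,0.3,0.5,0,0,0,0,0,0.3,0.55,0,0,0,0,0,0,0,0,0,0,0,0,0.15,0,0,0,0,0,0,0.15,0,0,0,0,0,0,0.15,0,0,0,0,0,0,0.1,0,0,0,0,0])

```text
t: 10.32
tool_pos: [0.6518, 0.0733, 0.1143]
orientation: [-0.416, 3.112, -0.0]
force: [0.2, 0.1, 0.1]
opening: 0.0006
gripper_force: 0.0
```

Call:
apply_moves(steps=[0,0.1,0,0,0,0,0,0,0.1,0,0,0,0,0,0,0.1,0,0,0,0,0,0,0.1,0,0,0,0,0])

```text
t: 10.65
tool_pos: [0.6486, 0.0842, 0.1136]
orientation: [-0.416, 3.113, -0.001]
force: [0.6, -2.4, 1.3]
opening: 0.0006
gripper_force: 1.5
```

```bash
python3 -c "
from h import *
st();print(go(67,110,110))"
```

```text
t 10.65 plate [67.7 60.8] z 113.6 F [ 0.6 -2.4  1.3] op 0.0006 q [ 0.05  0.34  1.44 -0.    1.36 -1.79]
(array([0.03, 1.64, 0.12]), 'yawerr', np.float64(-0.05))
```

Call:
apply_moves(steps=[0,0.12,0.05,0,0,0,0,0,0.14,0.05,0,0,0,0,0,0.14,0,0,0,0,0,0,0.14,0,0,0,0,0,0,0.14,0,0,0,0,0,0,0.14,0,0,0,0,0,0,0.14,0,0,0,0,0,0,0.14,0,0,0,0,0,0,0.14,0,0,0,0,0,0,0.14,0,0,0,0,0,0,0.1,0,0,0,0,0])

```text
t: 11.57
tool_pos: [0.6362, 0.128, 0.11]
orientation: [0.417, -3.114, -0.0]
force: [2.3, -3.0, 0.1]
opening: 0.0004
gripper_force: 1.4
```

```bash
python3 -c "
from h import *
st();print(go(67,114,110))"
```

```text
t 11.57 plate [ 67.3 106.2] z 110.0 F [ 2.3 -3.   0.1] op 0.0004 q [ 0.12  0.33  1.46  0.    1.35 -1.72]
(array([ 0.01,  0.26, -0.  ]), 'yawerr', np.float64(-0.02))
```

Call:
apply_moves(steps=[0,0.1,0,0,0,0,0,0,0.06,0,0,0,0,0,0,0.04,0,0,0,0,0])

```text
t: 11.82
tool_pos: [0.6347, 0.1334, 0.11]
orientation: [0.417, -3.114, -0.0]
force: [2.4, -2.4, 0.6]
opening: 0.0005
gripper_force: 1.3
```

Call:
apply_moves(steps=[0,0.05,0,0,0,0,0,0,0.03,0,0,0,0,0])

```text
t: 11.98
tool_pos: [0.6341, 0.1355, 0.11]
orientation: [0.416, -3.114, -0.0]
force: [2.5, -2.8, 1.0]
opening: 0.0003
gripper_force: 1.3
```

Call:
apply_moves(steps=[0,0.05,0,0,0,0,0,0,0.03,0,0,0,0,0])

```text
t: 12.15
tool_pos: [0.6335, 0.1378, 0.11]
orientation: [0.416, -3.114, 0.0]
force: [3.7, -4.7, 0.9]
opening: 0.0005
gripper_force: 3.0
```

```bash
python3 -c "
from h import *
st()"
```

```text
t 12.15 plate [ 67.3 116.4] z 110.0 F [ 3.7 -4.7  0.9] op 0.0005 q [ 0.14  0.33  1.46 -0.    1.35 -1.7 ]
```

Call:
apply_moves(steps=[0,0.05,0,0,0,0,0,0,0.03,0,0,0,0,0])

```text
t: 12.32
tool_pos: [0.6335, 0.138, 0.1101]
orientation: [-0.415, 3.114, -0.005]
force: [5.3, -12.8, -1.3]
opening: 0.0004
gripper_force: 6.9
```

Call:
apply_moves(steps=[0,0.04,0,0,0,0,0,0,0,0,0,0,0,0,0,0,0,0,0,0,0])

```text
t: 12.57
tool_pos: [0.6335, 0.138, 0.1101]
orientation: [-0.414, 3.114, -0.007]
force: [5.5, -13.4, -1.3]
opening: 0.0003
gripper_force: 7.4
```

Call:
apply_moves(steps=[0,-0.1,0,0,0,0,0,0,-0.5,0,0,0,0,0,0,-1,-0.4,0,0,0,0,0,-1,-0.4,0,0,0,0,0,-1,-0.2,0,0,0,0,0,-1,0,0,0,0,0,0,-1,0,0,0,0,0,0,0,0,0,0,0,0])

```text
t: 13.23
tool_pos: [0.6773, -0.0268, 0.1399]
orientation: [0.41, -3.114, 0.002]
force: [0.1, -0.5, 0.1]
opening: 0.0006
gripper_force: 0.0
```

```bash
python3 -c "
from h import *
st();a=eyes.read_camera('side')
save('side','s3.png',cv2.resize(a[240:360,300:440],None,fx=5,fy=5,interpolation=cv2.INTER_CUBIC))
save('side','s3f.png',a)
for n,p,z in(('paddle end',(369,325),.05),('handle end',(250+303/3,150+490/3),.049),('nut',(250+330/3,150+378/3),.065)):print(n,toP(atz('side',p,z)))
for r in eyes.place_of('side','carriage_knob')[:1]: print(toP(atz('side',r['xy'],.116)))
print(go(-10,-166,140))
"
```

```text
t 13.23 plate [ 66.1 -53.9] z 139.9 F [ 0.1 -0.5  0.1] op 0.0006 q [-0.11  0.38  1.34 -0.    1.42 -1.95]
paddle end [ -32.14487128 -185.65188993]
handle end [ -56.44891395 -149.2326592 ]
nut [-11.18696296 -78.05618614]
[ 73.4810608  144.89543439]
(array([ 2.54, -3.89, -0.02]), 'yawerr', np.float64(-0.16))
```

View pics/s3.png

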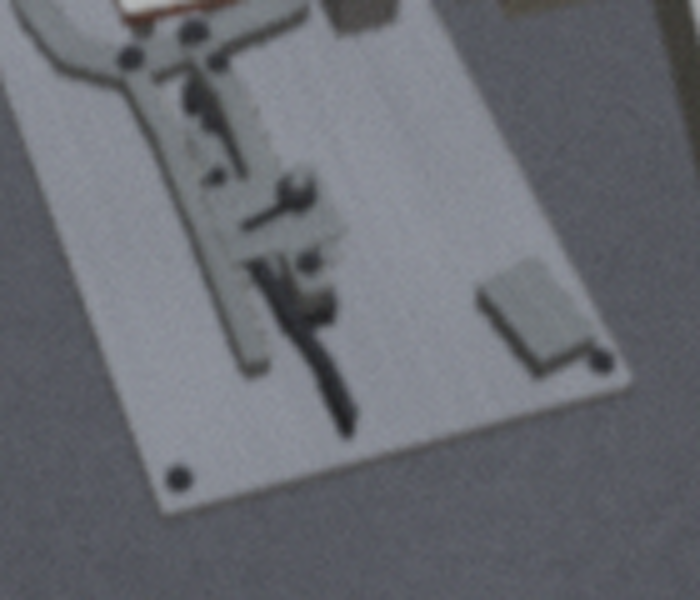

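Call:
apply_moves(steps=[0.5,-0.95,0,0,0,0,0,0.5,-0.95,0,0,0,0,0,0.5,-0.95,0,0,0,0,0,0.43,-0.95,0,0,0,0,0,0,0,0,0,0,0.03,0,0,0,0.7,0,0,0,0,0,0,0.9,0,0,0,0,0,0,0.7,0,0,0,0,0,0,0,0,0,0,0])

```text
t: 14.08
tool_pos: [0.647, -0.1433, 0.0649]
orientation: [0.412, -3.106, -0.007]
force: [-1.3, 0.5, -0.9]
opening: 0.0002
gripper_force: 0.0
```

```bash
python3 -c "
from h import *
st();a=eyes.read_camera('side')
print(go(8,-168,29))
save('side','s4.png',cv2.resize(a[240:360,300:440],None,fx=5,fy=5,interpolation=cv2.INTER_CUBIC))
"
```

```text
t 14.08 plate [   6.3 -158.4] z 64.9 F [-1.3  0.5 -0.9] op 0.0002 q [-0.3   0.42  1.43  0.    1.3  -2.13]
(array([-0.03, -0.3 ,  1.28]), 'yawerr', np.float64(-0.14))
```

View pics/s4.png

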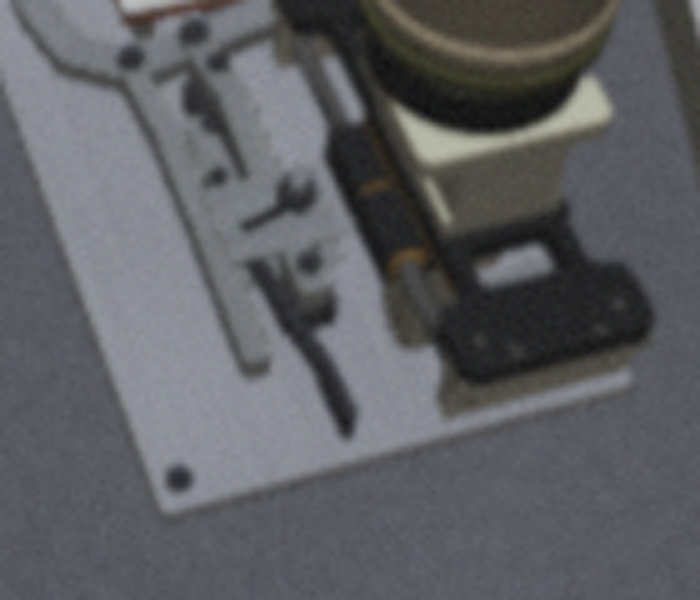

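Call:
apply_moves(steps=[0,-0.35,0.2,0,0,0,0,0,0,0.5,0,0,0,0,0,0,0.45,0,0,0,0,0,0,0,0,0,0,0,0.2,0,0,0,0,0,0,0.2,0,0,0,0,0,0,0.1,0,0,0,0,0,0])

```text
t: 14.72
tool_pos: [0.6386, -0.1604, 0.0371]
orientation: [-0.411, 3.114, -0.0]
force: [-0.3, -0.1, 0.2]
opening: 0.0009
gripper_force: 0.0
```

Call:
apply_moves(steps=[0.1,0,0,0,0,0,0,0.1,0,0,0,0,0,0,0.1,0,0,0,0,0,0])

```text
t: 14.97
tool_pos: [0.6304, -0.1626, 0.0372]
orientation: [-0.411, 3.114, -0.001]
force: [0.0, -0.7, 0.3]
opening: 0.0001
gripper_force: 0.1
```

```bash
python3 -c "
from h import *
st()"
```

```text
t 14.97 plate [ -14.8 -172.6] z 37.2 F [ 0.  -0.7  0.3] op 0.0001 q [-0.33  0.41  1.5   0.    1.23 -2.16]
```

Call:
apply_moves(steps=[0,0,0.2,0,0,0,0,0.1,0,0,0,0,0,0,0.1,0,0,0,0,0,0,0.1,0,0,0,0,0,0])

```text
t: 15.3
tool_pos: [0.6215, -0.1648, 0.0303]
orientation: [0.412, -3.114, -0.0]
force: [2.4, 0.1, -0.8]
opening: 0.0007
gripper_force: 0.5
```

Call:
apply_moves(steps=[0.1,0,0,0,0,0,0,0.1,0,0,0,0,0,0,0.1,0,0,0,0,0,0])

```text
t: 15.55
tool_pos: [0.6128, -0.1672, 0.0306]
orientation: [-0.412, 3.115, -0.0]
force: [0.2, -0.6, -0.7]
opening: 0.0003
gripper_force: 0.4
```

Call:
apply_moves(steps=[0.1,0,0,0,0,0,0,0.1,0,0,0,0,0,0,0.1,0,0,0,0,0,0])

```text
t: 15.8
tool_pos: [0.6039, -0.1695, 0.0306]
orientation: [0.412, -3.114, -0.0]
force: [0.7, 0.6, -0.3]
opening: 0.0005
gripper_force: 0.0
```

```bash
python3 -c "
from h import *
st()"
```

```text
t 15.8 plate [ -42.2 -172.3] z 30.6 F [ 0.7  0.6 -0.3] op 0.0005 q [-0.36  0.36  1.58 -0.    1.21 -2.19]
```

```bash
python3 -c "
from h import *
a=eyes.read_camera('side')
save('side','s5.png',cv2.resize(a[180:360,260:460],None,fx=3,fy=3,interpolation=cv2.INTER_CUBIC))
for t,z in(('pad_face',.039),('carriage_knob',.116)):
  for r in eyes.place_of('side',t)[:2]: print(t,r,toP(atz('side',r['xy'],z)))
"
```

```text
pad_face {'xy': [317.6, 230.8], 'conf': 0.43} [-50.39466776  92.98798151]
```

View pics/s5.png

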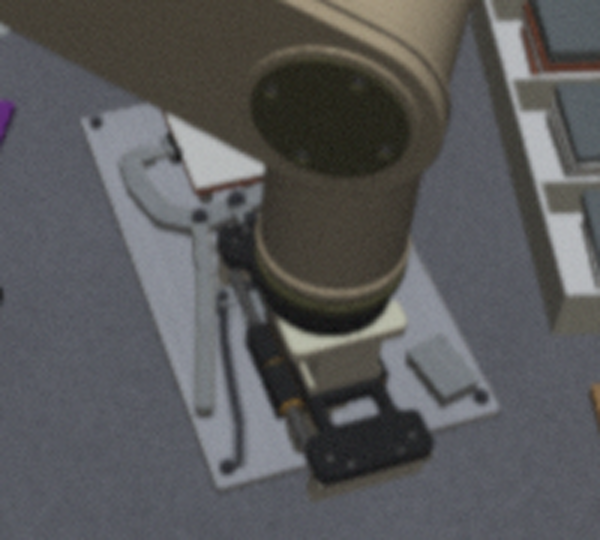

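The clamp has sprung open: handle end at (205,410), jaw back from the tile. Retracting.

Call:
apply_moves(steps=[-0.5,0,0,0,0,0,0,-0.5,0,0,0,0,0,0,0,0,-1,0,0,0,0,0,0,-1,0,0,0,0,0,0,-1,0,0,0,0,0,0,-1,0,0,0,0,0,0,-1,0,0,0,0,0,0,0,0,0,0,0,0,0,0,0,0,0,0,0,0,0,0,0,0,0])

```text
t: 16.78
tool_pos: [0.6332, -0.1615, 0.1801]
orientation: [0.412, -3.114, -0.0]
force: [-0.6, -0.4, 0.2]
opening: 0.0003
gripper_force: 0.0
```

```bash
python3 -c "
from h import *
st();a=eyes.read_camera('side')
for t,z in(('pad_face',.039),('carriage_knob',.116),('tile',.034)):
  for r in eyes.place_of('side',t)[:2]: print(t,r,toP(atz('side',r['xy'],z)))
save('side','s6.png',cv2.resize(a[180:360,260:460],None,fx=3,fy=3,interpolation=cv2.INTER_CUBIC))
"
```

```text
t 16.78 plate [ -11.8 -172.3] z 180.1 F [-0.6 -0.4  0.2] op 0.0003 q [-0.33  0.29  1.37  0.    1.48 -2.16]
pad_face {'xy': [317.3, 232.4], 'conf': 0.57} [-52.5881647   88.37231208]
pad_face {'xy': [405.9, 305.2], 'conf': 0.41} [  61.12113742 -158.92125197]
carriage_knob {'xy': [362.1, 182.3], 'conf': 0.75} [ 73.92010766 141.47432277]
tile {'xy': [245.7, 226.5], 'conf': 0.77} [-208.40525138  161.65669777]
tile {'xy': [330.6, 226.5], 'conf': 0.63} [-15.27260641 101.25240737]
```

View pics/s6.png

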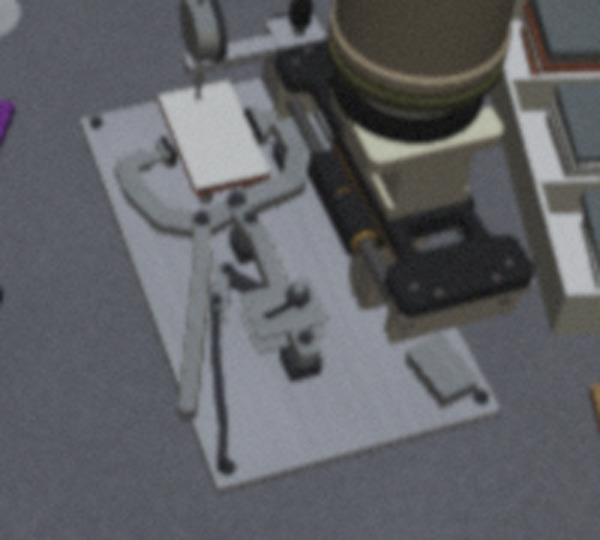

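The clamp is open with its pad clear of the tile, the tile is flat and the gauge is at the far end.

```bash
python3 -c "
from h import *
print(robot.close_job())"
```

```text
the job is handed in; nothing more can be done
None
```

The clamp was locked over centre, the gauge slid to its far stop and the lever flicked so the jaw sprang open. The last picture shows the tile flat on its studs, and the job is handed in; no verdict came back.

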